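Knock a jammed wax block out of the sawing jig

TASK

The green wax block is jammed in the metal sawing jig, held by a sprung jaw with its back end under two steel lips. Pick up the wooden block and, holding it, knock the green block from behind along the jig towards the low end stop until it is clear of the lips; do not touch the green block with the fingers until it is clear. Lay the wooden block down on the bench, then lift the green block out and set it down flat in the white tray without dropping or flinging it. Leave the blue wax block where it is.

Things in the scene. Friction and masses are not known exactly. Their poses are not given: they have to be found in the camera images.
- green_block: Green wax block, the jammed part: a box 42 (x) x 55 (y) x 24 (z) mm, about 60 g. Origin at the centre of its underside; z up. At the start it lies on the jig's base, its axes parallel to the jig's, its origin above the jig's origin, and sticks there: sliding it along takes about 5 to 10 N until it has left the jaw (after 12 mm), then almost nothing.
- jig: Aluminium sawing jig, dark steel fittings, fixed. Origin on the bench top under the jammed block's centre; +x is the knocking direction, z up. Base 8 mm thick, x -32 to 78, y -45 to 45 mm. From x = -7 mm on it is open at both sides and above, up to a low end stop (10 mm above the base) at x = 65 mm: the block can move 44 mm at most. Axes of both jig points are the jig's.
- jig_lips (a point): Point midway between the two lips, 38 mm above the bench (their top), at jig x = -16.5 mm. Cheeks from jig x = -26 to -7 mm (outer faces at y = +-41 mm) carry lips reaching in over the block's ends to y = +-21 mm, so it cannot be lifted there. A brass sprung jaw in the +y cheek presses on the block. Moved more than 14 mm along +x, it is clear and lifts straight up.
- jig_knock (a point): Centre of the jammed green block's back face (jig x = -21 mm, 20 mm above the bench; the face spans 8 to 32 mm above it): knock here along +x. Two heels just behind it (jig x = -26 to -22 mm, up to 38 mm high) reach in to y = +-20 mm; the 40 mm gap between them is open from above and behind.
- wood_block: Wooden block (bench pin offcut), loose on the bench: 22 (x) x 100 (y) x 20 (z) mm, about 70 g. Origin at the centre of its underside, long axis y, z up. The tool to knock with; its 22 x 20 mm end fits between the heels.
- blue_block: Blue wax block, a bystander loose on the bench: 50 (x) x 75 (y) x 28 (z) mm, origin at the centre of its underside. It or the wooden block may lie in either of two places.
- white_tray: White open tray for finished waxes, fixed: 100 (x) x 160 (y) mm outside, walls 2 mm thick and 22 mm high, floor about 2 mm above the bench. Origin at the centre of its underside, z up. Left of it, beware of the desk lamp's long black head, fixed over the bench: world x 0.46 to 0.53, y 0.33 to 0.69 m, 0.20 to 0.29 m above the bench.
There are look-alikes about, which are no part of the job. There is more than one size of the green_block; the one meant has the size given above.

How it is judged:
By the outcome, as a careful person would: the job done as asked, in the order asked, and still so for the second after the job is handed in, with the robot touching nothing.
It also fails if it takes over 62 s, if anything falls off the work surface, if the arm or the gripper's body presses on something with over 40 N, if the wrist force passes 120 N, or if a joint passes its speed limit or range.

ROBOT

A 6-joint arm with a two-finger parallel gripper is mounted at the origin on a cart in front of the work surface, level with it; the furniture and walls round the work are solid. World frame = base frame: x ahead of the robot, y to its left, z up, the work surface at z = 0. Lengths are in mm, angles in rad, forces in N, time in s.
With the tool pointing down it reaches from about 275 to 750 mm from the base axis. Payload 10.2 kg.
Tool frame: the origin (TCP) lies midway between the tips of the shut fingers; the grasp point (between the pads) lies 19 mm behind it; z points along the fingers, y is the line along which they close (so a half turn about z gives the same grasp; the last joint's range is limited). The gripper opens to 85 mm and grips with 20 to 120 N. Pads are 22 mm wide; open, the fingers measure 114 mm over their backs; the gripper's body (76 mm by 85 mm) begins 54 mm behind the grasp point. The pads swing forward as they close: fully open they stand 13 mm farther back than shut.
Start: joints at [-1.369, 0.313, 1.498, -0, 1.331, -0.223], TCP at [216.361, -478.35, 231.294] pointing down, gripper open.
Joint ranges: [-2.94, 2.94], [-0.97, 2.17], [0.19, 2.56], [-1.23, 4.37], [0.02, 3.11], [-2.88, 2.88]. Speed limits (rad/s): [2.39, 2.39, 3.01, 3.14, 3.14, 3.14].

INTERFACE

Orientations are given as a unit quaternion [w, x, y, z].
In Python, from rig import sense, capture, finish_job, find_in, place_of gives the robot as it stands. The module is installed in compiled form; this text tells all that it offers.
- The arm moves only by the shell command python3 -m jog 'ROWS' [FORCE]. ROWS is JSON, a list of rows, each an object of numbers: "tx", "ty", "tz": the shift along the tool's x, y, z in mm; "ax", "ay", "az": the turn, a rotation vector about the tool's x, y, z in rad; "jaw": the closure, from -1 (fully open) to 1 (shut), so that 0 is half open. In form: [{"tx": .., "ty": .., "tz": .., "ax": .., "ay": .., "az": .., "jaw": ..}, ...]. A call has 1 to 5 rows; each row shifts and turns the commanded pose from where the row before left it, along the tool's axes as they then stand; what a row does not reach is not made up. A row lasts 1/8 s, in which the tool goes at most 62.5 mm and 10.7 degrees, less where a joint would pass 70% of its speed; a pose out of reach is approached as far as the arm can. A call with a gripper value outside its range is refused whole. The fingers move at their own pace and stop on an object; FORCE is the grip in N (left out, the last holds). Time passes only in rows, so rows that do not move let the fingers close. It gives the time, the measured TCP pose, the force, the opening and the grip force at its end, in the units of the state.
- sense(): the state, without advancing time (a new reading comes with each control period).
- capture(name): name is "side" or "top"; returns a dict with "color" (420x560x3 uint8, red, green, blue), "depth" (420x560 float32, mm along the optical axis (not along the pixel's ray), 0 where there is no reading), "fx", "fy", "cx", "cy" (pixels), "camera_from_world" (4x4, takes a point from world to camera coordinates). Camera axes: x right, y up, looking along -z (the intrinsics and any distortion apply to the point x, -y, -z); pixel columns grow to the right and rows downward; lengths in mm; the calibration is good to about 2 mm. A picture is of the moment at which its call begins.
- finish_job(): hands the job in; it is judged then, once.
Trained networks look in the newest picture that a camera, given by its name, has taken for a name from the list of things; names that differ only in an ending like _2 or _b are one class to them, and where a whole thing is asked for, a point or a joint stands for the part that bears it (a point fixed in the world has none). Each returns a list of dicts, best first, with "conf" (0 to 1); they miss things now and then, are a little off and sometimes report something else, mostly with a low value. They report only what shows in the picture. A call takes as long as a camera call. They do not tell look-alikes from the thing itself.
- find_in(query, camera): "centre" ([column, row] in pixels, amid what is visible of it).
- place_of(query, camera): "centre" ([column, row] in pixels: a listed point, or the origin of a listed thing).
The state is a dict: "time_s": time; "joints": joint angles; "dq": joint speeds; "tau": joint torques, N m; "eef_pos": TCP position; "ee_rot": TCP orientation; "force": force on the tool from outside, world axes, zero at the start; "wrist_torque": the same for the moment, N m; "grip_width": opening from 0.0 (shut) to 1.0 (fully open); "grip_force": force on a finger pad.
Only numpy, scipy, OpenCV 4.12 (cv2) and the standard library are available. Lean on these libraries where they do the work, as an engineer would, in place of code of your own. Each camera call takes 0.05 s, during which the arm holds its last target. There are 200 camera calls.

## Working session

There is one attempt and no reset: what is moved stays moved. The work goes in short steps, Python scripts to look and compute and a shell command to move; the robot and the scene stay as the last step left them, time stands still between calls to the robot, and variables do not carry over. Pictures are saved under pics/ and viewed, at most 10 in all, crops included, and the job is handed in when it is done.

```bash
mkdir -p pics; cat > h.py <<'E'
import numpy as np, cv2
from rig import *
def ray(c,u,v,z):
    "intersect pixel with world plane z"
    T=np.array(c["camera_from_world"]);R=T[:3,:3];t=T[:3,3]
    d=R.T@np.array([(u-c["cx"])/c["fx"],-(v-c["cy"])/c["fy"],-1]);o=-R.T@t
    return o+d*(z-o[2])/d[2]
def world(c):
    "per-pixel world xyz from depth"
    T=np.array(c["camera_from_world"]);R=T[:3,:3];t=T[:3,3];D=c["depth"]
    v,u=np.mgrid[:D.shape[0],:D.shape[1]]
    P=np.stack([(u-c["cx"])/c["fx"]*D,-(v-c["cy"])/c["fy"]*D,-D],-1)
    return (P-t)@R
E
python3 - <<'E'
from h import *
for n in("top","side"):
    c=capture(n); cv2.imwrite(f"pics/{n}0.png",c["color"][:,:,::-1])
    W=world(c); np.savez(f"{n}0.npz",W=W,color=c["color"],depth=c["depth"])
    print(n,{k:np.round(c[k],2).tolist() for k in("fx","cx","cy","camera_from_world")}, [k for k in c])
    for q in("green_block","jig","jig_lips","jig_knock","wood_block","blue_block","white_tray"):
        for r in place_of(q,n)[:3]:
            u,v=r["centre"]; z={"jig_lips":38,"jig_knock":20,"green_block":8}.get(q,0)
            print(q,np.round([u,v],1),round(r["conf"],2),np.round(ray(c,u,v,z)),"find",[(np.round(f["centre"]).tolist(),round(f["conf"],2)) for f in find_in(q,n)[:3]])
print(sense())
E
```

```text
top {'fx': 395.87, 'cx': 280.21, 'cy': 207.7, 'camera_from_world': [[-0.01, -1.0, 0.01, -79.7], [0.99, -0.01, 0.12, -532.37], [-0.12, 0.01, 0.99, -900.57], [0.0, 0.0, 0.0, 1.0]]} ['color', 'depth', 'fx', 'fy', 'cx', 'cy', 'camera_from_world']
green_block [327.8 239.1] 0.65 [ 458. -199.    8.] find [([272.0, 201.0], 0.95), ([218.0, 242.0], 0.56)]
green_block [271.6 203.7] 0.56 [545. -64.   8.] find [([272.0, 201.0], 0.95), ([218.0, 242.0], 0.56)]
green_block [213.5 241.2] 0.5 [455.  75.   8.] find [([272.0, 201.0], 0.95), ([218.0, 242.0], 0.56)]
jig [274.7 208.4] 0.7 [534. -72.   0.] find [([256.0, 212.0], 0.78)]
jig_lips [277.6 200.3] 0.7 [549. -79.  38.] find [([257.0, 208.0], 0.64)]
jig_knock [280.5 202.1] 0.56 [547. -86.  20.] find [([258.0, 209.0], 0.91)]
blue_block [390.9 176.2] 0.74 [ 612. -360.    0.] find [([391.0, 172.0], 0.59)]
blue_block [165.7 195.3] 0.69 [569. 195.   0.] find [([391.0, 172.0], 0.59)]
side {'fx': 418.89, 'cx': 284.16, 'cy': 210.28, 'camera_from_world': [[-0.78, -0.62, 0.01, 370.51], [0.24, -0.28, 0.93, -192.46], [-0.57, 0.73, 0.37, -738.72], [0.0, 0.0, 0.
[... 847 characters left out ...]
88)]
{'time_s': 1.65, 'joints': array([-1.36937815e+00,  3.12909337e-01,  1.49769551e+00, -2.92850329e-05,
        1.33103133e+00, -2.23417059e-01]), 'dq': array([ 0.0012358 ,  0.00051944,  0.00017222,  0.00065687, -0.00096541,
        0.00110351]), 'tau': array([ 4.69785537e-04, -4.12163937e+01, -2.59897238e+01, -1.65483189e-04,
        5.48559929e-04,  7.03439397e-06]), 'eef_pos': array([ 216.36324715, -478.34117527,  231.29108588]), 'ee_rot': array([-2.19173430e-05,  9.77523347e-01,  2.10827194e-01, -1.39833464e-05]), 'force': array([-0.55618324, -0.0344738 ,  0.35295556]), 'wrist_torque': array([ 0.00339285,  0.0144916 , -0.04083925]), 'grip_force': 0.0, 'grip_width': 1.0015696516605244}
```

View pics/top0.png

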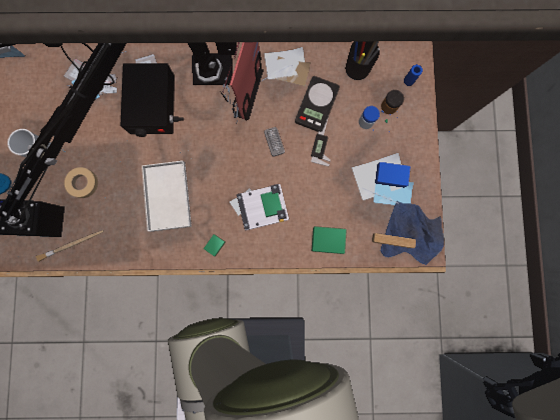

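View pics/side0.png

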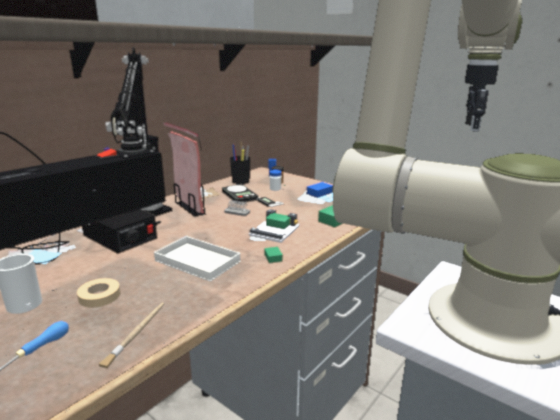

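The top view shows the jig with the jammed green block at (272,204) and its end stop to the left. The green look-alikes are a large one at (329,240) and a small one at (214,244). The wooden block is at (395,240) on the cloth, the blue block at (393,174), and the tray at (166,195). I choose the green block in the jig, and the close crop will check that.

```bash
python3 - <<'E'
from h import *
d=np.load("top0.npz");C=d["color"];W=d["W"]
a=cv2.resize(C[175:235,225:305],None,fx=7,fy=7,interpolation=2); b=cv2.resize(C[195:270,360:450],None,fx=6,fy=6,interpolation=2)[:420]
cv2.imwrite("pics/crop0.png",cv2.resize(np.hstack([a[:, :],np.zeros((420,10,3),np.uint8),b]),None,fx=.72,fy=.72)[:,:,::-1])
hsv=cv2.cvtColor(C,cv2.COLOR_RGB2HSV)
def comp(name,m,box):
    k=np.zeros(m.shape,bool);k[box[1]:box[3],box[0]:box[2]]=1;m=m&k&(d["depth"]>0)
    n,l,s,_=cv2.connectedComponentsWithStats(m.astype(np.uint8)); i=1+s[1:,4].argmax(); m=l==i
    P=W[m];zt=np.percentile(P[:,2],60);Q=P[abs(P[:,2]-zt)<6]
    r=cv2.minAreaRect(Q[:,:2].astype(np.float32));print(name,s[i,4],"z",np.percentile(P[:,2],[5,50,95]).round(1),"med",np.median(Q,0).round(1),np.round(r[0],1),np.round(r[1],1),round(r[2],1))
h,s,v=[hsv[...,i].astype(int) for i in range(3)]
g=(h>55)&(h<90)&(s>120)
comp("green",g,(250,180,300,225));comp("big",g,(305,220,355,260));comp("small",g,(200,230,230,260))
comp("wood",(h<25)&(s>90)&(v>130),(365,225,425,255))
comp("blue",(h>100)&(h<130)&(s>170),(370,160,415,190))
comp("jigwhite",(s<50)&(v>170)&(W[...,2]>3),(225,180,295,232))
comp("dark",(v<90)&(W[...,2]>25),(225,180,300,235))
comp("tray",(s<40)&(v>150),(135,155,200,240))
t=W[160:225,150:182];print("tray z",np.median(t[...,2]));print("cloth z",[W[p].round(0) for p in((225,425),(255,400),(232,395),(248,395))], "bench", W[215,350].round(1),W[240,260].round(1))
E
```

```text
green 340 z [30.3 33.2 36.1] med [542.7 -61.1  33.3] [542.2 -63.2] [52.4 38.5] 13.3
big 770 z [31.6 34.5 37.3] med [ 454.5 -197.4   34.6] [ 455.  -197.3] [74.2 55.9] 85.1
small 228 z [16.4 19.3 22. ] med [445.9  72.4  19.3] [446.2  73.2] [31.3 40.4] 54.0
wood 356 z [18.7 21.2 24.1] med [ 453.3 -355.9   21.2] [ 453.2 -355.7] [97.8 20.6] 80.4
blue 624 z [25.4 29.4 31.9] med [ 611.2 -356.6   29.4] [ 612.1 -356.8] [73.4 48.5] 81.6
jigwhite 761 z [ 6.3  8.9 11.9] med [531.9 -26.6   8.9] [536.8 -36. ] [89. 71.] 13.5
dark 54 z [35.  39.2 42. ] med [518.2 -86.5  39.3] [516.3 -87.1] [18.7 17.1] 13.2
tray 2454 z [0.5 3.5 8.2] med [566.4 192.    3.4] [567.3 191.9] [153.3  92.4] 6.9
tray z 3.4062615485069143
cloth z [array([ 489., -432.,   14.]), array([ 418., -373.,    1.]), array([ 473., -360.,   13.]), array([ 435., -360.,    5.])] bench [ 516.  -255.2    1. ] [457.3 -35.7   3.3]
```

View pics/crop0.png

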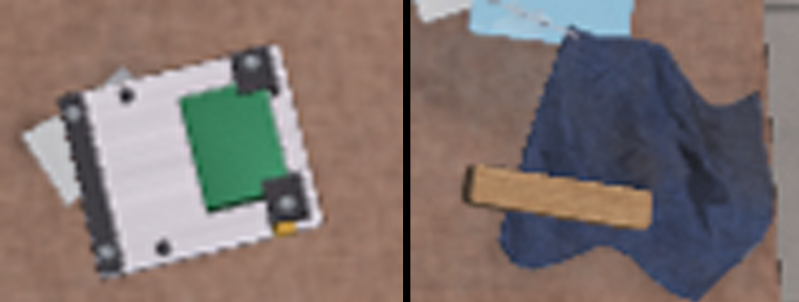

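The crop confirms the jig's block: visible top about 52 x 38 mm with its corners under the lips, so 55 x 42. Its angle puts knocking +x at about 103° in the world frame, with the brass jaw on world -x. The big look-alike measures 74 x 56 mm and the small one 40 x 31 mm. The wooden block is 98 x 21 mm with its top at z≈20.

```bash
cat >> h.py <<'E'
def togo(x,y,z,yaw):
    "shift in present tool axes (tool down) and az to reach target TCP with tool x at yaw deg"
    from scipy.spatial.transform import Rotation as Ro
    s=sense();q=s["ee_rot"];R=Ro.from_quat([q[1],q[2],q[3],q[0]]).as_matrix()
    now=np.degrees(np.arctan2(R[1,0],R[0,0])); d=R.T@(np.array([x,y,z])-s["eef_pos"])
    print("t",s["time_s"],"pos",s["eef_pos"].round(1),"yaw",now.round(1),"go",d.round(1),"az",round(-np.radians((yaw-now+180)%360-180),3),"F",np.round(s["force"],1),"w",round(s["grip_width"],3),"gf",round(s["grip_force"],1))
O=np.array([542.5,-63.5]); JX=np.array([-.230,.973]); JY=np.array([-.973,-.230])
E
python3 -m jog '[{"tx":52,"az":-0.09,"jaw":-0.2},{"tx":52},{"tx":52},{"tx":52},{"tx":50}]' 80
python3 -m jog '[{"az":-0.18,"tz":30},{"az":-0.18,"tz":30},{"az":-0.18,"tz":30},{"az":-0.18,"tz":30},{"az":-0.17,"tz":30}]'
python3 -c "
from h import *
togo(450.7,-370.5,2,80.4)"
```

```text
t 1.65 pos [ 216.4 -478.3  231.3] yaw 24.3 go [258.   -1.7 229.3] az -0.978 F [-0.6 -0.   0.4] w 1.002 gf 0.0schema error: expected keys tx, ty, tz, ax, ay, az, jaw
schema error: expected keys tx, ty, tz, ax, ay, az, jaw
```

```bash

python3 -m jog '[{"tx":52,"ty":0,"tz":0,"ax":0,"ay":0,"az":0,"jaw":-0.2},{"tx":52,"ty":0,"tz":0,"ax":0,"ay":0,"az":0,"jaw":-0.2},{"tx":52,"ty":0,"tz":0,"ax":0,"ay":0,"az":0,"jaw":-0.2},{"tx":52,"ty":0,"tz":0,"ax":0,"ay":0,"az":0,"jaw":-0.2},{"tx":50,"ty":0,"tz":0,"ax":0,"ay":0,"az":0,"jaw":-0.2}]' 80
python3 -m jog '[{"tx":0,"ty":0,"tz":30,"ax":0,"ay":0,"az":-0.18,"jaw":-0.2},{"tx":0,"ty":0,"tz":30,"ax":0,"ay":0,"az":-0.18,"jaw":-0.2},{"tx":0,"ty":0,"tz":30,"ax":0,"ay":0,"az":-0.18,"jaw":-0.2},{"tx":0,"ty":0,"tz":30,"ax":0,"ay":0,"az":-0.18,"jaw":-0.2},{"tx":0,"ty":0,"tz":20,"ax":0,"ay":0,"az":-0.18,"jaw":-0.2}]'
python3 -c "
from h import *
togo(450.7,-370.5,2,80.4)"
```

```text
time_s: 2.28
eef_pos: [453.0, -371.1, 231.4]
ee_rot: [0.0, 0.978, 0.211, 0.0]
force: [0.9, -0.3, 0.1]
grip_width: 0.604
grip_force: 0.0
time_s: 2.9
eef_pos: [451.2, -371.7, 89.8]
ee_rot: [-0.001, 0.787, 0.617, -0.0]
force: [0.1, -0.4, 0.3]
grip_width: 0.601
grip_force: 0.0
t 2.9 pos [ 451.2 -371.7   89.8] yaw 76.2 go [ 1.  -0.6 87.8] az -0.072 F [ 0.1 -0.4  0.3] w 0.601 gf 0.0
```

```bash

python3 -m jog '[{"tx":1,"ty":-1,"tz":30,"ax":0,"ay":0,"az":-0.07,"jaw":-0.2},{"tx":0,"ty":0,"tz":25,"ax":0,"ay":0,"az":0,"jaw":-0.2},{"tx":0,"ty":0,"tz":15,"ax":0,"ay":0,"az":0,"jaw":-0.2},{"tx":0,"ty":0,"tz":8,"ax":0,"ay":0,"az":0,"jaw":-0.2},{"tx":0,"ty":0,"tz":4,"ax":0,"ay":0,"az":0,"jaw":-0.2}]'
python3 -c "
from h import *
togo(450.7,-370.5,2,80.4)"
```

```text
time_s: 3.52
eef_pos: [450.9, -371.0, 9.5]
ee_rot: [0.0, 0.767, 0.642, -0.0]
force: [-0.0, 0.0, -0.6]
grip_width: 0.6
grip_force: 0.0
t 3.525 pos [ 450.9 -371.     9.5] yaw 79.9 go [ 0.5 -0.3  7.5] az -0.009 F [-0.   0.  -0.6] w 0.6 gf 0.0
```

```bash

python3 -m jog '[{"tx":0,"ty":0,"tz":4,"ax":0,"ay":0,"az":-0.009,"jaw":0.2},{"tx":0,"ty":0,"tz":2,"ax":0,"ay":0,"az":0,"jaw":1},{"tx":0,"ty":0,"tz":0,"ax":0,"ay":0,"az":0,"jaw":1},{"tx":0,"ty":0,"tz":0,"ax":0,"ay":0,"az":0,"jaw":1},{"tx":0,"ty":0,"tz":0,"ax":0,"ay":0,"az":0,"jaw":1}]' 80
python3 -m jog '[{"tx":0,"ty":0,"tz":0,"ax":0,"ay":0,"az":0,"jaw":1},{"tx":0,"ty":0,"tz":0,"ax":0,"ay":0,"az":0,"jaw":1}]'
python3 -c "
from h import *
togo(450.7,-370.5,2,80.4)"
```

```text
time_s: 4.15
eef_pos: [451.0, -371.1, 4.2]
ee_rot: [0.001, 0.764, 0.646, -0.0]
force: [-0.9, 0.4, 4.3]
grip_width: 0.233
grip_force: 78.5
time_s: 4.4
eef_pos: [451.0, -371.2, 4.2]
ee_rot: [0.001, 0.764, 0.646, -0.0]
force: [-0.1, 1.3, 5.4]
grip_width: 0.235
grip_force: 78.5
t 4.4 pos [ 451.  -371.2    4.2] yaw 80.4 go [ 0.6 -0.5  2.2] az 0.001 F [-0.1  1.3  5.4] w 0.235 gf 78.5
```

```bash

python3 -m jog '[{"tx":0,"ty":0,"tz":-15,"ax":0,"ay":0,"az":0,"jaw":1},{"tx":0,"ty":0,"tz":-40,"ax":0,"ay":0,"az":0,"jaw":1},{"tx":0,"ty":0,"tz":-45,"ax":0,"ay":0,"az":-0.13,"jaw":1},{"tx":0,"ty":0,"tz":0,"ax":0,"ay":0,"az":-0.13,"jaw":1},{"tx":0,"ty":0,"tz":0,"ax":0,"ay":0,"az":-0.14,"jaw":1}]'
python3 -c "
from h import *
p=O-106*JX
togo(*p,15,103.3)"
```

```text
time_s: 5.03
eef_pos: [450.9, -371.0, 104.8]
ee_rot: [0.001, 0.618, 0.786, -0.0]
force: [0.8, 0.0, -1.4]
grip_width: 0.234
grip_force: 78.3
t 5.025 pos [ 450.9 -371.   104.8] yaw 103.6 go [171.5 160.8  89.7] az 0.005 F [ 0.8  0.  -1.4] w 0.234 gf 78.3
```

```bash

python3 -m jog '[{"tx":28,"ty":40,"tz":0,"ax":0,"ay":0,"az":0.005,"jaw":1},{"tx":28,"ty":40,"tz":0,"ax":0,"ay":0,"az":0,"jaw":1},{"tx":28,"ty":40,"tz":10,"ax":0,"ay":0,"az":0,"jaw":1},{"tx":28,"ty":40,"tz":20,"ax":0,"ay":0,"az":0,"jaw":1},{"tx":28,"ty":0,"tz":0,"ax":0,"ay":0,"az":0,"jaw":1}]'
python3 - <<'E'
from h import *
p=O-106*JX
togo(*p,15,103.3)
a=capture("top");b=capture("side")
for n,c in(("top",a),("side",b)):
    np.savez(n+"1.npz",W=world(c),color=c["color"],depth=c["depth"])
x=cv2.resize(a["color"][160:260,240:360],(480,400),interpolation=2);y=cv2.resize(b["color"][175:275,230:310],(320,400),interpolation=2)
cv2.imwrite("pics/p1.png",np.hstack([x,y])[:,:,::-1])
W=world(a)[200:260,240:390]
hsv=cv2.cvtColor(a["color"],cv2.COLOR_RGB2HSV).astype(int)[200:260,240:390]
m=(hsv[...,0]<25)&(hsv[...,1]>90)&(hsv[...,2]>110)&(W[...,2]>40)&(W[...,2]<130)
P=W[m];print(len(P)); 
if len(P)>5: print(np.percentile(P,[5,50,95],axis=0).round(0), cv2.minAreaRect(P[:,:2].astype(np.float32)))
E
```

```text
time_s: 5.65
eef_pos: [575.6, -195.9, 72.3]
ee_rot: [-0.001, 0.621, 0.784, 0.0]
force: [0.3, -0.2, -0.7]
grip_width: 0.23
grip_force: 78.6
t 5.65 pos [ 575.6 -195.9   72.3] yaw 103.2 go [30.4 -1.8 57.4] az -0.002 F [ 0.3 -0.2 -0.7] w 0.23 gf 78.6
0
```

View pics/p1.png

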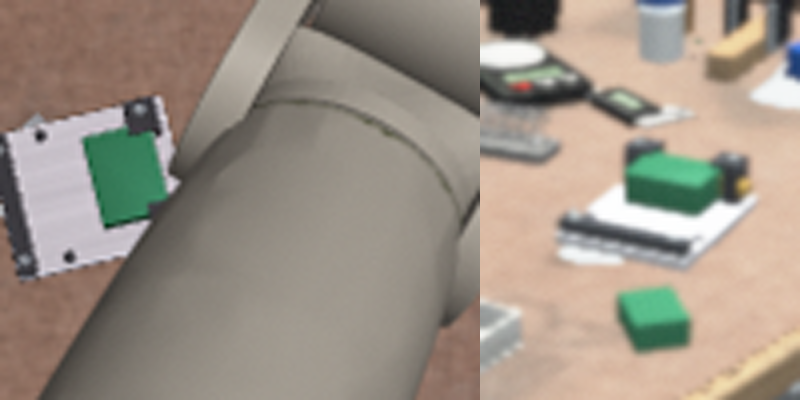

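The top camera is blocked by the arm. The side crop shows the wood held level at about side pixel (293,187), with the jig block untouched at (279,220). I'll measure the wood's front end in the side depth image.

```bash
python3 - <<'E'
from h import *
d=np.load("side1.npz");W=d["W"];hsv=cv2.cvtColor(d["color"],cv2.COLOR_RGB2HSV).astype(int)
sl=np.s_[172:200,282:312]
w=W[sl];h=hsv[sl]
m=(h[...,0]<28)&(h[...,1]>70)&(h[...,2]>110)&(w[...,2]>40)&(w[...,2]<130)&(w[...,1]<-90)&(w[...,1]>-260)
P=w[m];q=P[:,:2]-O
L=np.c_[q@JX,q@JY,P[:,2]]
print(len(P),np.percentile(L,[0,5,25,50,75,95,100],axis=0).round(1))
s=sense()["eef_pos"];print("tcp jig",((s[:2]-O)@JX).round(1),((s[:2]-O)@JY).round(1))
f=L[L[:,0]>L[:,0].max()-8];print("front",f.mean(0).round(1),f[:,1].min().round(1),f[:,1].max().round(1),f[:,2].min().round(1),f[:,2].max().round(1))
# jig verification: green in jig from side
m=(hsv[...,0]>55)&(hsv[...,0]<90)&(hsv[...,1]>110);k=np.zeros_like(m);k[205:235,262:300]=1
P=W[m&k];P=P[P[:,2]>29];r=cv2.minAreaRect(P[:,:2].astype(np.float32));print(r)
E
```

```text
141 [[-154.4  -14.6   73.7]
 [-135.6   -9.1   75.7]
 [-106.7   -2.9   81.8]
 [ -85.6    3.9   88.7]
 [ -67.3   10.3   90.2]
 [ -64.5   12.    90.8]
 [ -62.5   12.8   92.6]]
tcp jig -135.7 -1.0
front [-66.3   3.5  82.7] -7.7 12.6 73.7 91.1
((541.3660278320312, -57.82342529296875), (59.59158706665039, 40.34340286254883), 14.188508987426758)
```

```bash

python3 -m jog '[{"tx":0,"ty":1,"tz":30,"ax":0,"ay":0,"az":0,"jaw":1},{"tx":0,"ty":0,"tz":27,"ax":0,"ay":0,"az":0,"jaw":1},{"tx":15,"ty":0,"tz":0,"ax":0,"ay":0,"az":0,"jaw":1},{"tx":15,"ty":0,"tz":0,"ax":0,"ay":0,"az":0,"jaw":1},{"tx":5,"ty":0,"tz":0,"ax":0,"ay":0,"az":0,"jaw":1}]'
python3 - <<'E'
from h import *
togo(*(O-70*JX-1.5*JY),15.5,103.3)
c=capture("side");cv2.imwrite("pics/p2.png",cv2.resize(c["color"][180:250,235:325],(720,560),interpolation=2)[:,:,::-1])
E
```

```text
time_s: 6.38
eef_pos: [568.2, -162.8, 17.8]
ee_rot: [0.001, 0.622, 0.783, 0.0]
force: [0.4, -0.1, -1.1]
grip_width: 0.235
grip_force: 78.6
t 6.375 pos [ 568.2 -162.8   17.8] yaw 103.1 go [32.5 -0.7  2.3] az -0.003 F [ 0.4 -0.1 -1.1] w 0.235 gf 78.6
```

View pics/p2.png

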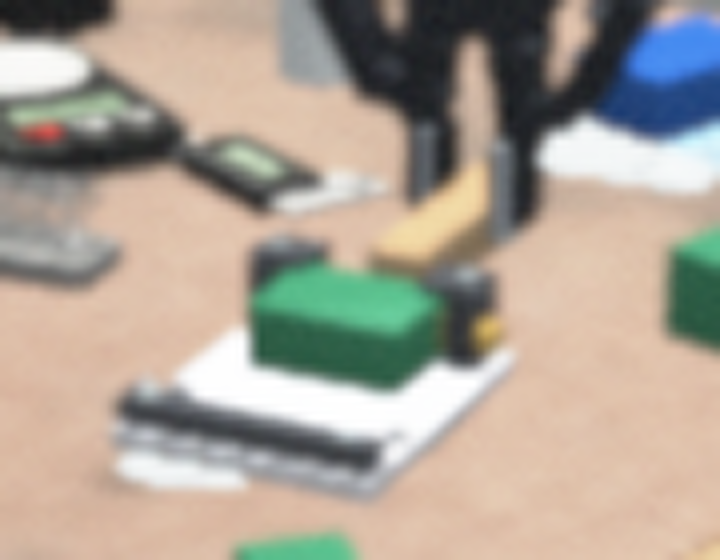

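The wood points into the gap between the heels (crop (405,255), heels at (285,265) and (465,290)), just short of the block. Now the knock.

```bash

python3 -m jog '[{"tx":6,"ty":0,"tz":2,"ax":0,"ay":0,"az":0,"jaw":1},{"tx":6,"ty":0,"tz":0,"ax":0,"ay":0,"az":0,"jaw":1},{"tx":4,"ty":0,"tz":0,"ax":0,"ay":0,"az":0,"jaw":1},{"tx":4,"ty":0,"tz":0,"ax":0,"ay":0,"az":0,"jaw":1}]'
python3 -m jog '[{"tx":4,"ty":0,"tz":0,"ax":0,"ay":0,"az":0,"jaw":1}]'
python3 -m jog '[{"tx":4,"ty":0,"tz":0,"ax":0,"ay":0,"az":0,"jaw":1}]'
python3 -c "
from h import *
togo(*(O-59*JX-1.5*JY),15.5,103.3)"
```

```text
time_s: 6.92
eef_pos: [563.7, -145.3, 14.6]
ee_rot: [0.001, 0.622, 0.783, -0.001]
force: [-0.4, -8.6, -0.5]
grip_width: 0.238
grip_force: 78.6
time_s: 7.05
eef_pos: [562.8, -141.7, 14.7]
ee_rot: [0.001, 0.622, 0.783, -0.001]
force: [-0.6, -7.8, -0.7]
grip_width: 0.234
grip_force: 78.6
time_s: 7.18
eef_pos: [561.9, -137.9, 14.7]
ee_rot: [0.001, 0.622, 0.783, -0.001]
force: [0.4, -7.5, -1.0]
grip_width: 0.236
grip_force: 78.6
t 7.175 pos [ 561.9 -137.9   14.7] yaw 103.1 go [17.8 -0.3 -0.9] az -0.004 F [ 0.4 -7.5 -1. ] w 0.236 gf 78.6
```

```bash

python3 -m jog '[{"tx":3,"ty":0,"tz":0,"ax":0,"ay":0,"az":0,"jaw":1},{"tx":3,"ty":0,"tz":0,"ax":0,"ay":0,"az":0,"jaw":1}]'
python3 -m jog '[{"tx":3,"ty":0,"tz":0,"ax":0,"ay":0,"az":0,"jaw":1}]'
python3 -m jog '[{"tx":3,"ty":0,"tz":0,"ax":0,"ay":0,"az":0,"jaw":1},{"tx":3,"ty":0,"tz":0,"ax":0,"ay":0,"az":0,"jaw":1},{"tx":3,"ty":0,"tz":0,"ax":0,"ay":0,"az":0,"jaw":1}]'
python3 - <<'E'
from h import *
togo(*(O-59*JX-1.5*JY),15.5,103.3)
c=capture("side");cv2.imwrite("pics/p3.png",cv2.resize(c["color"][180:250,235:325],(720,560),interpolation=2)[:,:,::-1])
E
```

```text
time_s: 7.42
eef_pos: [560.1, -130.5, 14.3]
ee_rot: [-0.0, 0.622, 0.783, 0.0]
force: [0.4, -0.3, -0.7]
grip_width: 0.232
grip_force: 78.6
time_s: 7.55
eef_pos: [559.4, -127.4, 14.3]
ee_rot: [-0.0, 0.622, 0.783, 0.0]
force: [0.3, -0.7, -0.9]
grip_width: 0.234
grip_force: 78.6
time_s: 7.92
eef_pos: [557.4, -118.7, 14.3]
ee_rot: [0.0, 0.622, 0.783, 0.0]
force: [0.1, 0.1, -0.6]
grip_width: 0.23
grip_force: 78.6
t 7.925 pos [ 557.4 -118.7   14.3] yaw 103.1 go [-1.8 -0.3 -1.2] az -0.004 F [ 0.1  0.1 -0.6] w 0.23 gf 78.6
```

View pics/p3.png

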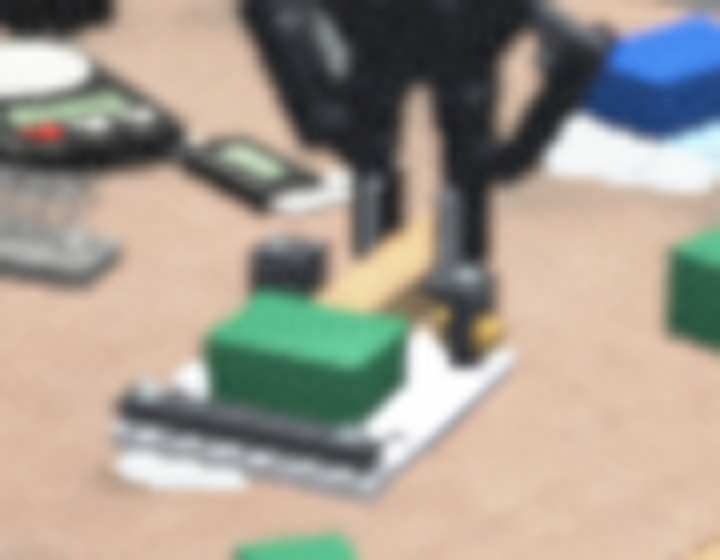

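The block has moved about 26 mm, clear of the cheeks (crop (310,350)) with a gap to the end stop. Now I retreat and lay the wood on open bench.

```bash

python3 -m jog '[{"tx":-15,"ty":0,"tz":0,"ax":0,"ay":0,"az":0,"jaw":1},{"tx":-30,"ty":0,"tz":0,"ax":0,"ay":0,"az":0,"jaw":1},{"tx":-40,"ty":0,"tz":-5,"ax":0,"ay":0,"az":0,"jaw":1},{"tx":-40,"ty":-20,"tz":0,"ax":0,"ay":0,"az":0,"jaw":1},{"tx":-5,"ty":-18,"tz":0,"ax":0,"ay":0,"az":0,"jaw":1}]'
python3 -c "
from h import *
togo(548,-250,4.2,103.3)"
```

```text
time_s: 8.6
eef_pos: [549.4, -257.9, 19.2]
ee_rot: [0.001, 0.623, 0.782, -0.0]
force: [0.3, 0.1, -0.9]
grip_width: 0.232
grip_force: 78.6
t 8.6 pos [ 549.4 -257.9   19.2] yaw 102.9 go [ 8.   0.4 15. ] az -0.007 F [ 0.3  0.1 -0.9] w 0.232 gf 78.6
```

```bash

python3 -m jog '[{"tx":0,"ty":0,"tz":8,"ax":0,"ay":0,"az":0,"jaw":1},{"tx":0,"ty":0,"tz":4,"ax":0,"ay":0,"az":0,"jaw":1},{"tx":0,"ty":0,"tz":2,"ax":0,"ay":0,"az":0,"jaw":1},{"tx":0,"ty":0,"tz":0,"ax":0,"ay":0,"az":0,"jaw":1}]'
python3 -m jog '[{"tx":0,"ty":0,"tz":1,"ax":0,"ay":0,"az":0,"jaw":1},{"tx":0,"ty":0,"tz":0,"ax":0,"ay":0,"az":0,"jaw":1}]'
```

```text
time_s: 9.1
eef_pos: [550.1, -253.7, 5.1]
ee_rot: [-0.0, 0.622, 0.783, 0.0]
force: [0.5, -0.3, -0.7]
grip_width: 0.238
grip_force: 78.6
time_s: 9.35
eef_pos: [549.9, -254.1, 4.3]
ee_rot: [0.0, 0.622, 0.783, 0.0]
force: [0.4, 0.6, -1.2]
grip_width: 0.236
grip_force: 78.6
```

```bash

python3 -m jog '[{"tx":0,"ty":0,"tz":0.7,"ax":0,"ay":0,"az":0,"jaw":1},{"tx":0,"ty":0,"tz":0,"ax":0,"ay":0,"az":0,"jaw":1}]'
python3 -m jog '[{"tx":0,"ty":0,"tz":0,"ax":0,"ay":0,"az":0,"jaw":0.2},{"tx":0,"ty":0,"tz":0,"ax":0,"ay":0,"az":0,"jaw":0.0},{"tx":0,"ty":0,"tz":0,"ax":0,"ay":0,"az":0,"jaw":0.0},{"tx":0,"ty":0,"tz":-30,"ax":0,"ay":0,"az":0,"jaw":0.0},{"tx":0,"ty":0,"tz":-50,"ax":0,"ay":0,"az":0,"jaw":-0.3}]'
python3 -c "
from h import *
togo(*(O+26*JX),100,103.3)"
```

```text
time_s: 9.6
eef_pos: [549.9, -254.2, 4.3]
ee_rot: [0.0, 0.622, 0.783, 0.0]
force: [-1.6, 1.8, 4.3]
grip_width: 0.239
grip_force: 79.5
time_s: 10.22
eef_pos: [549.0, -253.7, 83.1]
ee_rot: [-0.002, 0.622, 0.783, -0.0]
force: [0.2, 0.3, 0.4]
grip_width: 0.65
grip_force: 0.0
t 10.225 pos [ 549.  -253.7   83.1] yaw 103.1 go [212.8  36.5 -16.4] az -0.004 F [0.2 0.3 0.4] w 0.65 gf 0.0
```

```bash
cat >> h.py <<'E'
def green(n,box,zmin):
    c=capture(n);W=world(c);h=cv2.cvtColor(c["color"],cv2.COLOR_RGB2HSV).astype(int)
    m=(h[...,0]>55)&(h[...,0]<90)&(h[...,1]>110);k=np.zeros_like(m);k[box[1]:box[3],box[0]:box[2]]=1
    P=W[m&k];print(n,len(P),"zpct",np.percentile(P[:,2],[5,50,95]).round(1));P=P[P[:,2]>zmin];r=cv2.minAreaRect(P[:,:2].astype(np.float32))
    print(np.round(r[0],1),np.round(r[1],1),round(r[2],1),"jig",((r[0]-O)@JX).round(1),((r[0]-O)@JY).round(1));return c
E
python3 - <<'E'
from h import *
a=green("top",(235,180,290,228),27);b=green("side",(250,205,295,237),28)
cv2.imwrite("pics/p4.png",np.hstack([cv2.resize(a["color"][160:260,230:350],(432,360),interpolation=2),cv2.resize(b["color"][170:250,240:320],(360,360),interpolation=2)])[:,:,::-1])
E
```

```text
top 374 zpct [30.1 33.1 35.7]
[487.3 -45.8] [151.9  38.4] 13.6 jig 29.9 49.6
side 265 zpct [16.6 31.4 34.4]
[241.9 340.5] [  55.3 1000.2] 38.2 jig 462.2 199.6
```

View pics/p4.png

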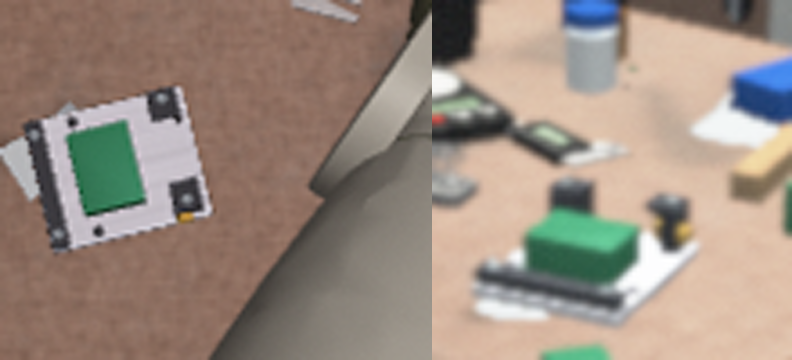

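The block now lies free at top crop (107,168), square to the jig and clear of the cheeks. The wood lies on the bench. I'll re-measure with outliers removed.

```bash
sed -i 's/P=P\[P\[:,2\]>zmin\]/P=P[(P[:,2]>zmin)\&(P[:,2]<45)];P=P[np.linalg.norm(P-np.median(P,0),axis=1)<42]/' h.py
python3 - <<'E'
from h import *
green("top",(240,185,280,226),27);green("side",(250,205,295,237),28)
togo(*(O+28*JX),7,103.3)
E
```

```text
top 374 zpct [29.8 32.9 36.1]
[535.6 -34. ] [53.4 38.6] 13.5 jig 30.3 -0.0
side 262 zpct [16.8 31.2 34.3]
[532.  -28.8] [56.1 39.4] 9.0 jig 36.2 2.2
t 10.425 pos [ 549.9 -254.3   84.1] yaw 103.1 go [215.7  35.7  76.9] az -0.004 F [-1.1  0.7 -0.9] w 0.649 gf 0.0
```

```bash

python3 -m jog '[{"tx":44,"ty":7,"tz":0,"ax":0,"ay":0,"az":0,"jaw":-1},{"tx":44,"ty":7,"tz":0,"ax":0,"ay":0,"az":-0.004,"jaw":-1},{"tx":44,"ty":7,"tz":0,"ax":0,"ay":0,"az":0,"jaw":-1},{"tx":44,"ty":7,"tz":0,"ax":0,"ay":0,"az":0,"jaw":-1},{"tx":42,"ty":8,"tz":0,"ax":0,"ay":0,"az":0,"jaw":-1}]' 40
python3 -m jog '[{"tx":0,"ty":0,"tz":20,"ax":0,"ay":0,"az":0,"jaw":-1},{"tx":0,"ty":0,"tz":20,"ax":0,"ay":0,"az":0,"jaw":-1},{"tx":0,"ty":0,"tz":0,"ax":0,"ay":0,"az":0,"jaw":-1}]'
python3 -c "
from h import *
togo(535.6,-34,7,103.4)"
```

```text
time_s: 11.05
eef_pos: [534.0, -32.1, 82.2]
ee_rot: [-0.001, 0.621, 0.784, -0.0]
force: [0.7, -0.7, 0.6]
grip_width: 1.002
grip_force: 0.0
time_s: 11.42
eef_pos: [533.6, -33.3, 41.5]
ee_rot: [-0.002, 0.62, 0.784, -0.001]
force: [-0.2, 0.1, 0.8]
grip_width: 0.994
grip_force: 0.0
t 11.425 pos [533.6 -33.3  41.5] yaw 103.3 go [-1.2  1.9 34.5] az -0.002 F [-0.2  0.1  0.8] w 0.994 gf 0.0
```

```bash

python3 -m jog '[{"tx":-1,"ty":2,"tz":15,"ax":0,"ay":0,"az":0,"jaw":-1},{"tx":0,"ty":0,"tz":12,"ax":0,"ay":0,"az":0,"jaw":-1},{"tx":0,"ty":0,"tz":6,"ax":0,"ay":0,"az":0,"jaw":-1},{"tx":0,"ty":0,"tz":0,"ax":0,"ay":0,"az":0,"jaw":-1}]'
python3 -m jog '[{"tx":0,"ty":0,"tz":0,"ax":0,"ay":0,"az":0,"jaw":-0.5},{"tx":0,"ty":0,"tz":0,"ax":0,"ay":0,"az":0,"jaw":0},{"tx":0,"ty":0,"tz":0,"ax":0,"ay":0,"az":0,"jaw":0.2},{"tx":0,"ty":0,"tz":0,"ax":0,"ay":0,"az":0,"jaw":0.2},{"tx":0,"ty":0,"tz":0,"ax":0,"ay":0,"az":0,"jaw":0.2}]' 40
```

```text
time_s: 11.92
eef_pos: [537.0, -34.2, 10.2]
ee_rot: [-0.0, 0.621, 0.784, -0.0]
force: [0.1, -0.1, 0.5]
grip_width: 1.0
grip_force: 0.0
time_s: 12.55
eef_pos: [537.6, -34.4, 11.2]
ee_rot: [0.001, 0.62, 0.784, 0.0]
force: [-1.2, 0.4, 6.2]
grip_width: 0.634
grip_force: 42.9
```

```bash

python3 -m jog '[{"tx":0,"ty":0,"tz":-5,"ax":0,"ay":0,"az":0,"jaw":0.2},{"tx":0,"ty":0,"tz":-15,"ax":0,"ay":0,"az":0,"jaw":0.2},{"tx":0,"ty":0,"tz":-25,"ax":0,"ay":0,"az":0,"jaw":0.2},{"tx":0,"ty":0,"tz":-30,"ax":0,"ay":0,"az":0,"jaw":0.2}]'
python3 -c "
from h import *
togo(567,192,40,96.9)"
```

```text
time_s: 13.05
eef_pos: [537.0, -34.2, 86.9]
ee_rot: [-0.0, 0.621, 0.784, -0.0]
force: [0.5, 0.1, -0.6]
grip_width: 0.633
grip_force: 42.3
t 13.05 pos [537.  -34.2  86.9] yaw 103.3 go [213.2  81.2  46.9] az 0.112 F [ 0.5  0.1 -0.6] w 0.633 gf 42.3
```

```bash

python3 -m jog '[{"tx":25,"ty":10,"tz":0,"ax":0,"ay":0,"az":0,"jaw":0.2},{"tx":45,"ty":17,"tz":0,"ax":0,"ay":0,"az":0,"jaw":0.2},{"tx":50,"ty":19,"tz":0,"ax":0,"ay":0,"az":0,"jaw":0.2},{"tx":45,"ty":18,"tz":0,"ax":0,"ay":0,"az":0,"jaw":0.2},{"tx":30,"ty":11,"tz":0,"ax":0,"ay":0,"az":0,"jaw":0.2}]'
python3 -m jog '[{"tx":18,"ty":6,"tz":5,"ax":0,"ay":0,"az":0,"jaw":0.2},{"tx":0,"ty":0,"tz":15,"ax":0,"ay":0,"az":0.06,"jaw":0.2},{"tx":0,"ty":0,"tz":15,"ax":0,"ay":0,"az":0.05,"jaw":0.2},{"tx":0,"ty":0,"tz":10,"ax":0,"ay":0,"az":0,"jaw":0.2},{"tx":0,"ty":0,"tz":0,"ax":0,"ay":0,"az":0,"jaw":0.2}]'
python3 - <<'E'
from h import *
togo(567,192,5,96.9)
a=capture("top");b=capture("side")
cv2.imwrite("pics/p5.png",np.hstack([cv2.resize(a["color"][145:245,120:240],(432,360),interpolation=2),cv2.resize(b["color"][190:290,140:240],(360,360),interpolation=2)])[:,:,::-1])
E
```

```text
time_s: 13.68
eef_pos: [565.4, 174.9, 86.5]
ee_rot: [0.0, 0.62, 0.785, 0.0]
force: [0.4, -1.4, -0.3]
grip_width: 0.639
grip_force: 42.3
time_s: 14.3
eef_pos: [566.8, 191.3, 40.1]
ee_rot: [-0.0, 0.663, 0.749, -0.0]
force: [0.9, -0.3, -0.9]
grip_width: 0.632
grip_force: 42.3
t 14.3 pos [566.8 191.3  40.1] yaw 97.0 go [ 0.7  0.3 35.1] az 0.002 F [ 0.9 -0.3 -0.9] w 0.632 gf 42.3
```

View pics/p5.png

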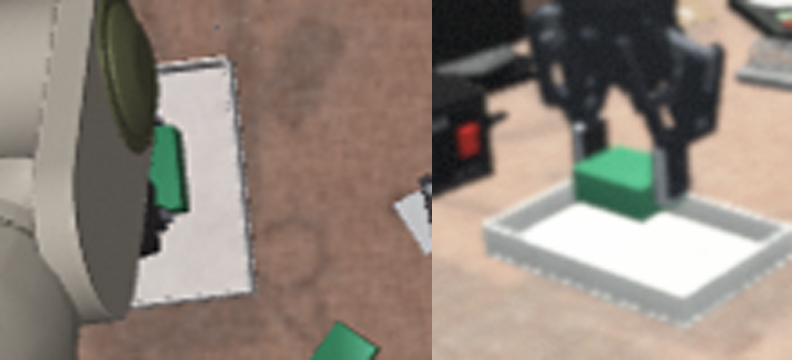

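The green block is held level over the tray, at about the tray's middle in both views (top crop (168,168), side crop (615,180)). Lowering it now.

```bash

python3 -m jog '[{"tx":0,"ty":0,"tz":12,"ax":0,"ay":0,"az":0,"jaw":0.2},{"tx":0,"ty":0,"tz":10,"ax":0,"ay":0,"az":0,"jaw":0.2},{"tx":0,"ty":0,"tz":6,"ax":0,"ay":0,"az":0,"jaw":0.2},{"tx":0,"ty":0,"tz":3,"ax":0,"ay":0,"az":0,"jaw":0.2},{"tx":0,"ty":0,"tz":0,"ax":0,"ay":0,"az":0,"jaw":0.2}]'
python3 -m jog '[{"tx":0,"ty":0,"tz":1.5,"ax":0,"ay":0,"az":0,"jaw":0.2},{"tx":0,"ty":0,"tz":0,"ax":0,"ay":0,"az":0,"jaw":0.2}]'
```

```text
time_s: 15.02
eef_pos: [567.1, 191.7, 9.5]
ee_rot: [-0.0, 0.663, 0.749, -0.0]
force: [0.1, 0.5, -0.5]
grip_width: 0.629
grip_force: 42.3
time_s: 15.28
eef_pos: [567.1, 191.7, 8.2]
ee_rot: [0.0, 0.663, 0.749, 0.0]
force: [0.3, 0.6, -0.7]
grip_width: 0.636
grip_force: 42.3
```

```bash

for i in 1 2 3; do python3 -m jog '[{"tx":0,"ty":0,"tz":1,"ax":0,"ay":0,"az":0,"jaw":0.2},{"tx":0,"ty":0,"tz":0,"ax":0,"ay":0,"az":0,"jaw":0.2}]' | grep -E "eef|^force"; done
```

```text
eef_pos: [567.0, 191.6, 7.1]
force: [0.5, -1.3, -0.2]
eef_pos: [567.0, 191.6, 6.0]
force: [-0.4, 0.8, -0.6]
eef_pos: [567.1, 191.7, 5.7]
force: [-2.4, -0.7, 4.7]
```

Contact felt at z≈5.7, as expected, so I release.

```bash

python3 -m jog '[{"tx":0,"ty":0,"tz":0,"ax":0,"ay":0,"az":0,"jaw":-0.4},{"tx":0,"ty":0,"tz":-1,"ax":0,"ay":0,"az":0,"jaw":-0.7},{"tx":0,"ty":0,"tz":0,"ax":0,"ay":0,"az":0,"jaw":-0.7},{"tx":0,"ty":0,"tz":-20,"ax":0,"ay":0,"az":0,"jaw":-0.7},{"tx":0,"ty":0,"tz":-40,"ax":0,"ay":0,"az":0,"jaw":-0.7}]'
python3 -m jog '[{"tx":-50,"ty":0,"tz":-40,"ax":0,"ay":0,"az":0,"jaw":-0.7},{"tx":-60,"ty":0,"tz":-20,"ax":0,"ay":0,"az":0,"jaw":-0.7},{"tx":-60,"ty":-40,"tz":0,"ax":0,"ay":0,"az":0,"jaw":-0.7},{"tx":-60,"ty":-40,"tz":0,"ax":0,"ay":0,"az":0,"jaw":-0.7},{"tx":0,"ty":0,"tz":0,"ax":0,"ay":0,"az":0,"jaw":-0.7}]'
python3 - <<'E'
from h import *
a=green("top",(140,150,195,240),15);b=capture("side")
cv2.imwrite("pics/p6.png",np.hstack([cv2.resize(a["color"][130:270,120:400],(480,240),interpolation=2),cv2.resize(b["color"][170:290,140:340],(400,240),interpolation=2)])[:,:800,::-1])
E
```

```text
time_s: 16.65
eef_pos: [566.2, 191.5, 65.4]
ee_rot: [-0.001, 0.663, 0.749, -0.001]
force: [-0.2, 0.9, 0.5]
grip_width: 0.849
grip_force: 0.0
time_s: 17.27
eef_pos: [522.9, -30.3, 125.1]
ee_rot: [-0.0, 0.665, 0.747, -0.0]
force: [-0.1, 0.3, 0.1]
grip_width: 0.849
grip_force: 0.0
top 414 zpct [22.5 27.  29.9]
[567.1 190.6] [52.9 42.3] 7.2 jig 241.6 -82.4
```

View pics/p6.png

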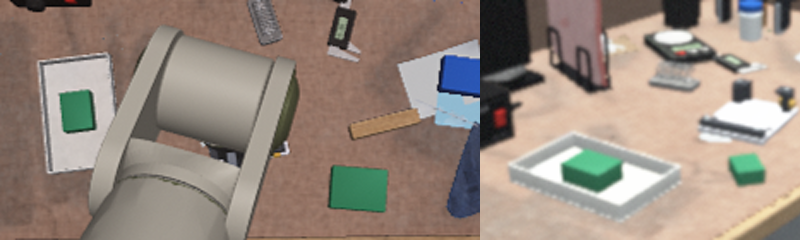

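The green block lies flat mid-tray (top crop (77,111), top at z≈26), the wood lies on the bench (385,124), and the blue block is untouched.

```bash
python3 -c "
from rig import *
print(finish_job())"
```

```text
the job is handed in; nothing more can be done
None
```

The job is handed in (no verdict came back): I knocked the green block clear with the wooden block, laid the wood on the bench, and set the green block flat in the white tray, with the blue block left alone, at about 17 s of the 62 s allowed.

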